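# Dispense a dishwasher tablet into the scoop

### The arm

A 6-joint arm with a two-finger parallel gripper is mounted at the origin on the work surface. World frame = base frame: x ahead of the robot, y to its left, z up, the work surface at z = 0. Lengths are in mm, angles in rad, forces in N, time in s.
With the tool pointing down it reaches from about 325 to 1000 mm from the base axis. Payload 5.1 kg.
Tool frame: the origin (TCP) lies at the very end of the fingers, on their centre line; the grasp point (between the pads) lies 19 mm behind it; z points along the fingers, y is the direction in which the jaws open and shut (so a half turn about z gives the same grasp; the last joint's range is limited). The gripper opens to 85 mm and grips with 20 to 120 N. Pads are 22 mm wide; open, the fingers measure 114 mm over their backs; the gripper's body (76 mm by 85 mm) begins 54 mm behind the grasp point. The pads swing forward as they close: fully open they stand 13 mm farther back than shut.
Start: joints at [-1.328, 0.124, 1.65, -0, 1.367, -0.083], TCP at [208.011, -615.805, 231.322] pointing down, gripper open.
Joint ranges: [-2.61, 2.61], [-1.02, 2.33], [0.03, 2.71], [-1.35, 4.49], [0.32, 2.68], [-2.91, 2.91]. Speed limits (rad/s): [2.57, 2.57, 3.14, 3.14, 3.14, 3.14].

### API

Orientations are given as a unit quaternion [w, x, y, z].
In Python, from station import manip gives the robot as it stands.
- The arm moves only by the shell command python3 -m inch 'ROWS' [FORCE]. ROWS is JSON, a list of rows, each a list of 3 entries, a list of its own where there are three numbers: the shift along the world's x, y, z in cm, then the turn about the world's z in rad, then the closure in counts, from 0 (fully open) to 255 (shut). In form: [[[dx, dy, dz], spin, hand], ...]. A call has 1 to 8 rows; each row is the pose to reach, as a shift and turn from the pose commanded when the call began; what a row does not reach only later rows make up. A row lasts 1/8 s, in which the tool goes at most 62.5 mm and 10.7 degrees, less where a joint would pass 70% of its speed; a pose out of reach is approached as far as the arm can. A call with a gripper value outside its range is refused whole. The fingers move at their own pace and stop on an object; FORCE is the grip in N (left out, the last holds). Time passes only in rows, so rows that repeat a pose let the fingers close. It gives the time, the measured TCP pose, the force and the opening at its end, in the units of the state.
- manip.observe(): the state, without advancing time (a new reading comes with each control period).
- manip.snapshot(name): name is "side" or "top" or "wrist"; returns a dict with "pixels" (420x560x3 uint8, blue, green, red), "z_map" (420x560 float32, mm along the optical axis (not along the pixel's ray), 0 where there is no reading), "camera_matrix" (3x3 intrinsics, pixels), "R" (3x3) and "t" (3): a world point X has camera coordinates R X + t; the wrist camera has in their place "T_tool_cam" (4x4, takes a point from camera to tool coordinates, whose origin is the TCP and whose axes are the flange's). Camera axes: x right, y down, z forward; pixel columns grow to the right and rows downward; lengths in mm; the calibration is good to about 2 mm. A picture is of the moment at which its call begins: read the wrist's pose just before it.
- manip.sign_off(): hands the job in, once; it reports no verdict.
The state is a dict: "clock": time; "qpos": joint angles; "dq": joint speeds; "tau": joint torques, N m; "position": TCP position; "tcp_rot": TCP orientation; "wrist_force": force on the tool from outside, world axes, zero at the start; "moment": the same for the moment, N m; "width": finger opening in mm.
Only numpy, scipy, OpenCV 4.12 (cv2) and the standard library are available. Lean on these libraries where they do the work, as an engineer would, in place of code of your own. Each camera call takes 0.05 s, during which the arm holds its last target. There are 200 camera calls.

### The job

Stand the green scoop on the worktop with its bowl centred under the tablet dispenser's outlet. Then press the dispenser's orange cap straight down, gently, through the soft first stop to the firm second stop, hold it fully down for a second, and release it so that it comes all the way up and the tablet lies in the scoop, still standing under the outlet. Do not force the dispenser beyond its stop, and leave the other things on the worktop where they are.

Things in the scene. Friction and masses are not known exactly. Their poses are not given: they have to be found in the camera images.
- dispenser: Dishwasher-tablet dispenser, fixed to the worktop (foot 68 mm across, 8 mm thick): white upright column 50 mm across, 150 mm tall, a clear magazine carried by a bridge on its local -y side, a press-down plunger on top. Origin at the foot's underside on the column's axis, z up. More than 24 N from the robot anywhere on it, plunger included, damages it.
- column_top (a point): Centre of the column's top, 150 mm above the worktop. Here the plunger rises: steel sleeve 28 mm across, dark rod 16 mm, brass screw 12 mm, flat orange cap 46 mm across, 10 mm thick. The cap is screwed out by a differing, unmeasured amount (it does not slip): the unpressed cap's top stands 194 to 234 mm above the worktop and must be found by touch or sight.
- outlet (a point): Centre of the magazine's underside where the tablet drops out, 86 mm above the worktop, 85 mm from the column axis along the dispenser's local -y. The magazine is clear, open-topped, 48 (x) by 38 (y) mm outside, 86 to 148 mm above the worktop, closed below by an orange sliding gate.
- cap (a joint): Travel of the orange cap down towards the steel sleeve, m: 0 up, 0.012 at the soft first stop. Takes 1.5 N to start and 3.5 N at the first stop, where resistance jumps. Springs back when released.
- sleeve (a joint): Further travel of cap and sleeve together down into the column, m: 0 up, 0.008 at the solid second stop. Starts at about 6 N, reaches the stop at about 10 N; a few N more makes sure; springs back when released. It opens the gate, 5 mm per mm; the tablet drops once about 0.006 is passed.
- scoop: Green plastic scoop, about 70 g: round flat-bottomed bowl 68 mm across at the foot, 76 mm at the rim, 42 mm tall, wall 3 mm, with a straight level handle along its local -y, 16 mm wide, 10 mm thick, from 36 to 141 mm from the bowl's axis. Origin at the centre of the bowl's underside, z up.
- scoop_grip (a point): Point on the handle's middle line to grip from above, 95 mm from the bowl's axis, 34 mm above the bowl's underside (middle of the handle's thickness).
- scoop_bowl (a point): Centre of the bowl's inner floor, 4 mm above its underside.
- tablet_center (a point): Middle of the blue dishwasher tablet, 36 x 26 x 15 mm, 20 g, loaded in the magazine on the gate.
- soap: Bystander: clear washing-up bottle with red cap, 64 mm across, 200 mm tall; origin at its underside.
- mug: Bystander: blue mug, 80 mm across, 90 mm tall; origin at its underside.
- spice: Bystander: spice jar with black lid, 48 mm across, 90 mm tall; origin at its underside.
- bowl: Bystander: white bowl, 120 mm across, 50 mm tall; origin at its underside.
- brush: Bystander: pastry brush with white handle, 220 mm long, lying flat; origin at its underside.
- tumbler: Bystander: green glass tumbler, 68 mm across, 100 mm tall; origin at its underside.

How it is judged (in metres and radians):
On the way, in this order (a step that is already met when the one before it is completed fails the run):
1. the scoop stands on the worktop with its bowl under the outlet (horizontal distance between scoop_bowl and outlet below 0.02 m and height (world z) of scoop below 0.004 m and angle between scoop's own z axis and vertical below 0.1 rad and linear speed of scoop below 0.02 m/s and contact force between the fingers and scoop below 0.1 N), for 0.2 s.
2. the fingers press the cap down to the second stop and hold it there (value of joint sleeve above 0.0065 m and value of joint cap above 0.0105 m and contact force between the fingers and dispenser above 5 N), for 0.5 s.
At the end, for the whole second after the job is handed in: The scoop stands upright on the worktop, its bowl centre within 25 mm of below the outlet; the tablet lies inside the bowl; the cap is back up (cap within 2 mm, sleeve within 1 mm of its rest) (horizontal distance between scoop_bowl and outlet below 0.025 m and height (world z) of scoop below 0.004 m and angle between scoop's own z axis and vertical below 0.1 rad and horizontal distance between tablet_center and scoop_bowl below 0.034 m and z of tablet_center in the frame of scoop between 0.004 and 0.04 m and value of joint cap below 0.002 m and value of joint sleeve below 0.001 m and linear speed of scoop below 0.02 m/s); the robot touches nothing.
It fails at once if the dispenser is loaded with more than 24 N by the robot (contact force between any of the fingers, the arm and dispenser above 24 N).
It fails at once if a bystander is moved more than 20 mm (distance of any of soap, mug, spice, bowl, brush, tumbler from where it was at the start of the episode above 0.02 m).
It also fails if it takes over 64 s, if anything falls off the work surface, if the arm or the gripper's body presses on something with over 40 N, if the wrist force passes 120 N, or if a joint passes its speed limit or range.

## Working session

There is one attempt and no reset: what is moved stays moved. The work goes in short steps, Python scripts to look and compute and a shell command to move; the robot and the scene stay as the last step left them, time stands still between calls to the robot, and variables do not carry over. Pictures are saved under pics/ and viewed, on a budget of 10 in all, crops included, one or two more only if the job needs it, and the job is handed in when it is done.

```bash
mkdir -p pics; cat > h.py <<'E'
import numpy as np, cv2
from station import manip
def snap(n):
    s=manip.snapshot(n); s={k:(np.array(v) if not isinstance(v,str) else v) for k,v in s.items()}; return s
def pts(s):
    z=s["z_map"]; K=s["camera_matrix"]; v,u=np.mgrid[:z.shape[0],:z.shape[1]]
    c=np.stack([(u-K[0,2])/K[0,0]*z,(v-K[1,2])/K[1,1]*z,z],-1)
    return (c-s["t"])@s["R"]   # R^T(c-t)
def ray(s,u,v,zp):
    K=s["camera_matrix"]; d=s["R"].T@np.linalg.solve(K,[u,v,1.]); o=-s["R"].T@s["t"]
    return o+d*(zp-o[2])/d[2]
E
python3 - <<'E'
from h import *
print(manip.observe())
for n in("side","top"):
    s=snap(n); np.savez(f"{n}0.npz",**s); cv2.imwrite(f"pics/{n}0.png",s["pixels"]); print(n,(-s["R"].T@s["t"]).round(), s["R"][2].round(2))
E
```

```text
{'clock': 0.0, 'qpos': array([-1.32758571e+00,  1.24535364e-01,  1.65166883e+00, -1.24445252e-05,
        1.36749667e+00, -8.25988786e-02]), 'dq': array([ 0.00086869,  0.0003272 ,  0.00218939, -0.00067631,  0.00167204,
       -0.00080387]), 'tau': array([-2.08461097e-03, -4.23611462e+01, -3.65451443e+01, -6.77422918e-05,
        7.12346780e-03,  1.91469769e-05]), 'position': array([ 207.87235165, -615.22294464,  230.03649066]), 'tcp_rot': array([-1.05022006e-03,  9.86759587e-01,  1.62186333e-01, -9.06330964e-05]), 'wrist_force': array([ 0.86430343,  0.06332096, -0.02686684]), 'moment': array([ 0.03438874, -0.01766255, -0.03160537]), 'width': 85.20703961806231}
side [133. 473. 960.] [ 0.4  -0.48 -0.78]
top [ 295.  -42. 1383.] [ 0.23  0.   -0.97]
```

```bash
ls
```

```text
h.py
pics
side0.npz
top0.npz
```

View pics/side0.png

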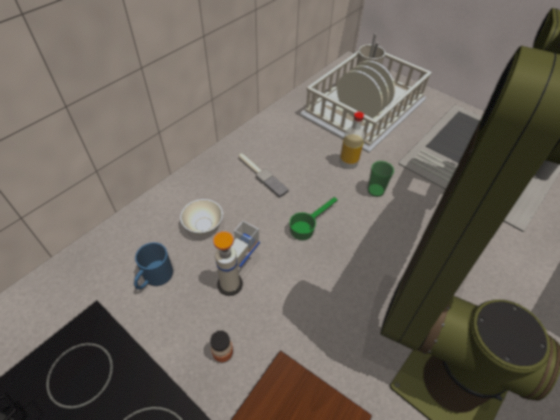

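View pics/top0.png

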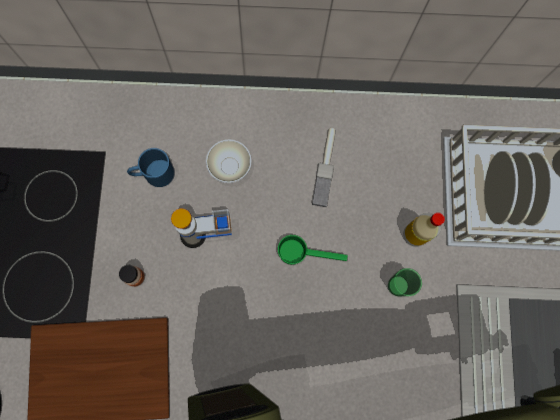

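The side view shows the dispenser cap at (224,241) and the scoop bowl at (303,226). The top view shows the cap at (181,218), the magazine at (222,222), the scoop bowl at (292,250) with its handle running to (346,257), and the tumbler at (405,283).

```bash
python3 - <<'E'
from h import *
for n,capc,sc in(("top",(181,218),(292,250)),("side",(224,241),(303,226))):
    s=dict(np.load(f"{n}0.npz")); P=pts(s); hsv=cv2.cvtColor(s["pixels"],cv2.COLOR_BGR2HSV); v,u=np.mgrid[:420,:560]
    def near(c,r): return (np.hypot(u-c[0],v-c[1])<r)
    o=(hsv[...,0]>8)&(hsv[...,0]<22)&(hsv[...,1]>200)&(hsv[...,2]>120)&near(capc,14)
    q=P[o]; top=q[q[:,2]>np.percentile(q[:,2],50)-4]
    print(n,"cap n",o.sum(),"z pct",np.percentile(q[:,2],[5,25,50,75,95]).round(1),"ctr",np.median(top,0).round(1),"mid",((top.min(0)+top.max(0))/2).round(1),"ext",np.ptp(top,axis=0).round(1), "px",u[o].mean(),v[o].mean())
    g=(hsv[...,0]>45)&(hsv[...,0]<80)&(hsv[...,1]>150)&near(sc,62)
    k,l,st,c=cv2.connectedComponentsWithStats(g.astype(np.uint8)); i=1+np.argmax(st[1:,4]); g=l==i
    q=P[g]; print("green",st[i],"z",np.percentile(q[:,2],[2,25,50,75,98]).round(1))
    h=q[(q[:,2]>28)&(q[:,2]<50)]
    # handle: points in 28..50 far from rim
    m,ev=cv2.PCACompute(h[:,:2].astype(np.float32),None); print("hi mean",m,ev[0]); 
    floor=q[q[:,2]<12]; print("floor",len(floor),np.median(floor,0) if len(floor) else 0)
    t=(h[:,:2]-m)@ev[0]; e=h[:,:2]
    hd=h[np.abs(t)>0]; print("ends",m+ev[0]*t.min(),m+ev[0]*t.max())
    w=[(round(a),round(float(np.ptp(((e-m)@ev[1])[(t>=a)&(t<a+10)])),1), np.round(h[(t>=a)&(t<a+10)].mean(0))) for a in np.arange(t.min(),t.max()-5,10)]
    for x in w: print(x)
    # magazine/column
    z=P[...,2]; r=near((capc[0]+25,capc[1]+5),45)
    white=(hsv[...,1]<60)&r&(z>138)&(z<153); q=P[white]; print("white@150",len(q),np.percentile(q,[3,50,97],0).round(1).tolist() if len(q) else 0)
    bl=(hsv[...,0]>100)&(hsv[...,0]<130)&(hsv[...,1]>130)&r; q=P[bl]; print("blue",len(q),np.percentile(q,[5,50,95],0).round(1).tolist())
    dk=r&(z>5)&(z<12)&(hsv[...,2]<90); q=P[dk]; print("foot",len(q),np.percentile(q,[3,50,97],0).round(1).tolist() if len(q) else 0)
E
```

```text
top cap n 178 z pct [205.9 207.9 209.7 211.5 213.7] ctr [556.6 158.3 209.9] mid [550.2 154.1 211.2] ext [42.  43.  10.8] px 179.6573033707865 215.93820224719101
green [278 235  69  29 892] z [-1.7  3.6 10.2 37.8 44.3]
hi mean [[ 512.4038  -163.08383]] [0.14069183 0.9900534 ]
floor 461 [ 520.93249818 -106.45123546    3.71604507]
ends [[ 501.0675765  -242.85729952]] [[525.67251237 -69.71149219]]
(-81, 13.0, array([ 503., -238.,   38.]))
(-71, 13.9, array([ 504., -228.,   39.]))
(-61, 14.4, array([ 505., -218.,   38.]))
(-51, 13.4, array([ 507., -208.,   39.]))
(-41, 14.5, array([ 508., -198.,   39.]))
(-31, 13.9, array([ 508., -188.,   38.]))
(-21, 13.7, array([ 510., -178.,   39.]))
(-11, 13.4, array([ 510., -169.,   38.]))
(-1, 14.2, array([ 512., -159.,   39.]))
(9, 13.3, array([ 513., -148.,   38.]))
(19, 39.7, array([ 514., -139.,   38.]))
(29, 57.0, array([ 518., -130.,   36.]))
(39, 67.6, array([ 525., -120.,   36.]))
(49, 72.3, array([ 520., -110.,   38.]))
(59, 72.2, array([522., -99.,  38.]))
(69, 67.2, array([522., -88.,  40.]))
(79, 54.7, array([527., -79.,  37.]))
white@15
[... 332 characters left out ...]
.  39.3  7.4] px 222.9909090909091 240.12727272727273
green [292 222  19  11 159] z [-0.2  1.9  3.4  4.7 42.5]
hi mean [[493.0056  -81.70572]] [0.8086993  0.58822227]
floor 144 [ 524.27732347 -111.97888365    3.00936622]
ends [[479.18951917 -91.7551097 ]] [[517.38255472 -63.97470526]]
(-17, 7.5, array([484., -91.,  40.]))
(-7, 1.6, array([489., -82.,  40.]))
(3, 2.4, array([497., -74.,  42.]))
(13, 0.0, array([510., -69.,  40.]))
(23, 0.0, array([522., -70.,  38.]))
white@150 345 [[525.7, 53.5, 139.0], [544.6, 145.8, 147.0], [585.0, 179.6, 151.5]]
blue 9 [[527.1, 105.1, 88.8], [529.1, 119.8, 92.0], [531.2, 127.0, 93.3]]
foot 47 [[517.2, -71.9, 5.2], [526.1, 140.6, 7.5], [543.0, 156.7, 10.8]]
```

```bash
python3 - <<'E'
from h import *
for n in("top","side"):
    s=dict(np.load(f"{n}0.npz")); P=pts(s); hsv=cv2.cvtColor(s["pixels"],cv2.COLOR_BGR2HSV); x,y,z=P[...,0],P[...,1],P[...,2]
    a=(z>140)&(z<156)&(y<105)&(y>30)&(x>510)&(x<610)
    q=P[a][:,:2].astype(np.float32); print(n,"mag rim",len(q),cv2.minAreaRect(q),q.min(0),q.max(0))
    c=(z>135)&(z<156)&(y>105)&(y<200)&(x>500)&(x<600); q=P[c][:,:2]; print("col",len(q),q.min(0),q.max(0))
    b=(z>50)&(z<260)&(x>300)&(x<800)&(y>-420)&(y<320)
    if n=="top":
        bb=((z>30)&(z<260)&(x>300)&(x<750)&(y>-420)&(y<320)).astype(np.uint8)
        k,l,st,_=cv2.connectedComponentsWithStats(bb)
        for i in range(1,k):
            if st[i,4]>40: q=P[l==i]; print(st[i,:4],q.min(0).round(),q.max(0).round())
E
```

```text
top mag rim 111 ((564.0230712890625, 69.81832122802734), (49.18518829345703, 38.173458099365234), 9.654732704162598) [537.09076  49.16726] [590.0746    92.689285]
col 155 [525.70316692 129.58116341] [571.57784025 175.92686596]
[129 150  44  34] [676. 215.  30.] [750. 320.  95.]
[206 158  46  25] [685.   9.  30.] [750. 128.  56.]
[171 208  61  35] [526.  48.  30.] [593. 177. 217.]
[405 213  31  32] [ 545. -420.   30.] [ 605. -394.  203.]
[278 235  70  29] [ 482. -245.   30.] [555. -69.  47.]
[119 265  24  21] [411. 268.  31.] [459. 313.  98.]
[389 268  33  28] [ 409. -414.   30.] [ 474. -348.  105.]
side mag rim 140 ((562.1116333007812, 72.89421844482422), (50.22288513183594, 40.093807220458984), 10.485013961791992) [536.4427    48.865856] [589.3008   93.88655]
col 226 [524.43343151 133.11385362] [571.09689633 181.2073077 ]
```

```bash
python3 -m inch '[[[0,0,3],0,120],[[6,6,4],0.18,120],[[11,12,4],0.36,120],[[16,18,4],0.54,120],[[21,25,2],0.72,120],[[26,32,0],0.9,120],[[30,41.5,-6],1.1,120],[[30,41.5,-8],1.1,120]]' 40
```

```text
clock: 1.1
position: [464.3, -277.9, 198.7]
tcp_rot: [0.001, 0.756, 0.655, 0.0]
wrist_force: [0.6, -0.7, -0.0]
width: 44.9
```

```bash
python3 -m inch '[[[4,7.5,-3],0.15,120],[[4,7.5,-3],0.3,120],[[4,7.5,-3],0.3,120],[[4,7.5,-3],0.3,120]]'; python3 - <<'E'
from h import *
from scipy.spatial.transform import Rotation as R
o=manip.observe();p=o["position"];M=R.from_quat(np.roll(o["tcp_rot"],-1)).as_matrix()
print(p.round(1),M[:,1].round(3))
s=snap("wrist");T=s["T_tool_cam"];A=np.eye(4);A[:3,:3]=M;A[:3,3]=p;W=A@T
s["R"]=W[:3,:3].T;s["t"]=-W[:3,:3].T@W[:3,3]
P=pts(s);hsv=cv2.cvtColor(s["pixels"],cv2.COLOR_BGR2HSV)
g=(hsv[...,0]>45)&(hsv[...,0]<80)&(hsv[...,1]>120)&(P[...,2]>30)&(P[...,2]<50)
q=P[g];print(len(q))
for y in range(-245,-60,20):
    k=q[(q[:,1]>=y)&(q[:,1]<y+20)]
    if len(k): print(y,k.mean(0).round(1),np.ptp(k[:,0]).round())
cv2.imwrite("pics/w1.png",s["pixels"])
E
```

```text
clock: 1.6
position: [503.2, -205.2, 169.2]
tcp_rot: [0.0, 0.651, 0.759, -0.0]
wrist_force: [0.2, -0.1, 0.2]
width: 45.4
[ 503.2 -205.2  169.2] [ 0.988  0.153 -0.   ]
4987
-245 [ 502.1 -233.2   39.7] 16.0
-225 [ 504.1 -214.9   39.7] 17.0
-205 [ 506.2 -194.9   39.7] 17.0
-185 [ 508.4 -174.9   39.8] 17.0
-165 [ 510.7 -154.9   39.8] 17.0
-145 [ 517.2 -135.7   40.2] 60.0
-125 [ 524.7 -114.9   39.6] 74.0
-105 [523.4 -94.2  39.3] 74.0
-85 [518.2 -74.3  39.2] 63.0
```

```bash
python3 -m inch '[[[0.3,0.5,-3],-0.15,120],[[0.3,0.5,-7],-0.265,120],[[0.3,0.5,-11],-0.265,120],[[0.3,0.5,-14],-0.265,120],[[0.3,0.5,-15.3],-0.265,120],[[0.3,0.5,-15.3],-0.265,120]]' && python3 -m inch '[[[0,0,0],0,255],[[0,0,0],0,255],[[0,0,0],0,255],[[0,0,0],0,255],[[0,0,0],0,255]]' 40
```

```text
clock: 2.4
position: [505.9, -200.2, 15.8]
tcp_rot: [-0.0, 0.745, 0.667, -0.0]
wrist_force: [-0.1, -0.0, 0.2]
width: 45.0
clock: 3.02
position: [507.3, -200.4, 17.1]
tcp_rot: [0.001, 0.745, 0.667, 0.0]
wrist_force: [0.0, -4.0, 4.9]
width: 15.2
```

```bash
python3 -m inch '[[[0,0,0.8],0,255],[[0,0,1.6],0,255],[[1.2,2,1.6],0,255],[[2.4,5,1.6],0,255],[[3.6,8,1.6],0,255],[[4.7,11,1.6],0,255],[[4.7,14,1.6],0,255],[[4.7,15,1.6],0,255]]'; python3 - <<'E'
from h import *
for n in("top","side"):
    s=snap(n);P=pts(s);hsv=cv2.cvtColor(s["pixels"],cv2.COLOR_BGR2HSV)
    g=(hsv[...,0]>45)&(hsv[...,0]<80)&(hsv[...,1]>130)&(P[...,1]>-240)&(P[...,1]<120)&(P[...,0]>450)&(P[...,0]<620)&(P[...,2]>40)&(P[...,2]<75)
    q=P[g]; print(n,len(q),q.min(0).round(),q.max(0).round(),np.median(q[:,2]))
    b=q[q[:,1]>0]; print(b.min(0).round(),b.max(0).round(),b[:,2].mean())
    cv2.imwrite(f"pics/{n}1.png",s["pixels"])
E
```

```text
clock: 4.03
position: [552.5, -47.9, 31.5]
tcp_rot: [-0.001, 0.744, 0.668, -0.0]
wrist_force: [0.1, -0.2, 0.1]
width: 15.3
top 69 [527. -89.  41.] [600.  73.  60.] 52.89721378383754
[527.   1.  41.] [600.  73.  60.] 52.26042651169991
side 46 [527. -39.  45.] [558.  79.  58.] 52.05088337573764
[527.   1.  46.] [558.  79.  58.] 52.56412018338475
```

View pics/side1.png

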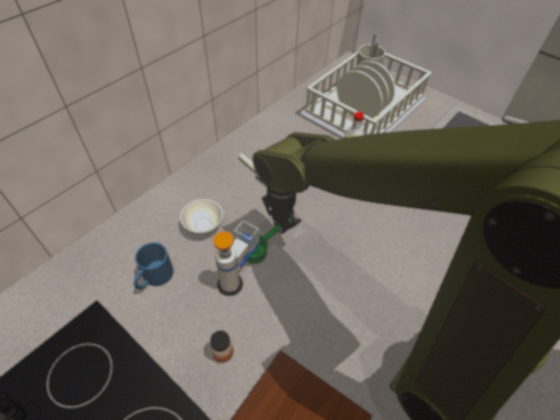

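The side view shows the scoop level in the gripper, with its bowl at (257,250) entering under the magazine. It needs about 25 mm more.

```bash
python3 -m inch '[[[0,1.3,0],0,255],[[0,2.5,0],0,255],[[0,2.5,0],0,255],[[0,2.5,-0.8],0,255],[[0,2.5,-1.3],0,255],[[0,2.5,-1.5],0,255],[[0,2.5,-1.6],0,255],[[0,2.5,-1.6],0,255]]'; python3 - <<'E'
from h import *
for n in("top","side"):
    s=snap(n);P=pts(s);hsv=cv2.cvtColor(s["pixels"],cv2.COLOR_BGR2HSV)
    g=(hsv[...,0]>45)&(hsv[...,0]<80)&(hsv[...,1]>130)&(P[...,1]>0)&(P[...,1]<130)&(P[...,0]>500)&(P[...,0]<620)&(P[...,2]>28)&(P[...,2]<55)
    q=P[g]; print(n,len(q),q.min(0).round(),q.max(0).round(),np.percentile(q[:,2],[5,50,95]))
E
```

```text
clock: 5.12
position: [553.4, -25.2, 16.7]
tcp_rot: [0.0, 0.745, 0.667, -0.0]
wrist_force: [-3.2, -3.3, 6.1]
width: 14.9
top 28 [528.  14.  32.] [567. 102.  48.] [33.36002526 40.46572721 45.29533659]
side 39 [526.   1.  35.] [558. 101.  43.] [35.72991637 38.53228508 42.98202955]
```

```bash
python3 -m inch '[[[0,0,0.05],0,180],[[0,0,0.05],0,120],[[0,0,0.05],0,120],[[0,0,2],0,120],[[0,0,5],0,120],[[0,0,9],0,120],[[0,0,9],0,120]]'; python3 - <<'E'
from h import *
from scipy.spatial.transform import Rotation as R
o=manip.observe();p=o["position"];M=R.from_quat(np.roll(o["tcp_rot"],-1)).as_matrix()
s=snap("wrist");A=np.eye(4);A[:3,:3]=M;A[:3,3]=p;W=A@s["T_tool_cam"]
s["R"]=W[:3,:3].T;s["t"]=-W[:3,:3].T@W[:3,3]
cv2.imwrite("pics/w2.png",s["pixels"]); np.savez("w2.npz",**s)
P=pts(s);hsv=cv2.cvtColor(s["pixels"],cv2.COLOR_BGR2HSV)
g=(hsv[...,0]>45)&(hsv[...,0]<80)&(hsv[...,1]>120)&(P[...,2]>30)&(P[...,2]<50)
q=P[g];print(len(q))
for y in range(-80,120,20):
    k=q[(q[:,1]>=y)&(q[:,1]<y+20)]
    if len(k): print(y,k.mean(0).round(1),k.min(0).round(),k.max(0).round())
E
```

```text
clock: 6.1
position: [556.7, -25.0, 111.7]
tcp_rot: [0.004, 0.745, 0.667, 0.003]
wrist_force: [0.3, -0.6, -0.5]
width: 45.2
4728
-80 [549.5 -63.3  39.7] [542. -67.  38.] [556. -60.  42.]
-60 [550.5 -49.9  39.8] [543. -60.  38.] [559. -40.  42.]
-40 [552.6 -29.9  39.7] [544. -40.  38.] [561. -20.  42.]
-20 [554.6  -9.9  39.7] [546. -20.  37.] [563.  -0.  42.]
0 [556.5  10.1  39.7] [548.   0.  37.] [564.  20.  42.]
20 [559.7  31.5  40.1] [545.  20.  30.] [580.  40.  44.]
40 [570.8  46.8  39.4] [534.  40.  30.] [597.  59.  45.]
```

View pics/w2.png

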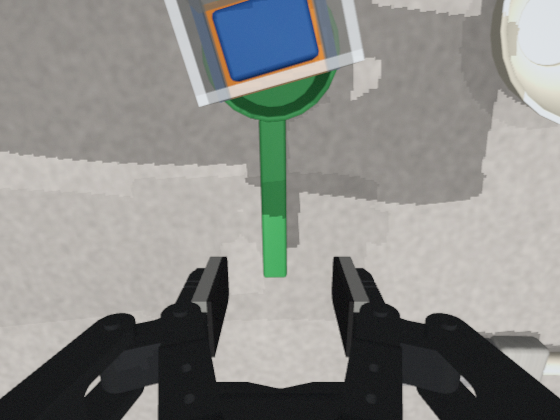

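The wrist view shows the scoop standing free. The handle end is at (275,275) and the bowl sits under the magazine, with the tablet at (266,38). The handle line puts the bowl centre at about (563,73), against an outlet at (563,72).

```bash
python3 -m inch '[[[0,0,5],0,255],[[0,0,10],0,255],[[0,0,14],0,255],[[-0.2,4,14],0,255],[[-0.4,9,14],0,255],[[-0.6,14,14],0,255],[[-0.6,18.1,14],0,255],[[-0.6,18.1,14],0,255]]'; python3 -m inch '[[[0,0,-1],0,255],[[0,0,-2],0,255],[[0,0,-2],0,255],[[0,0,-2],0,255]]';  python3 - <<'E'
from h import *
s=dict(np.load("w2.npz")); P=pts(s);hsv=cv2.cvtColor(s["pixels"],cv2.COLOR_BGR2HSV)
b=(hsv[...,0]>100)&(hsv[...,0]<130)&(hsv[...,1]>150)&(P[...,1]>20)&(P[...,1]<120)&(P[...,2]<115)
q=P[b];print(cv2.minAreaRect(q[:,:2].astype(np.float32)),np.median(q[:,2]))
n="side";s=snap(n);P=pts(s);hsv=cv2.cvtColor(s["pixels"],cv2.COLOR_BGR2HSV); cv2.imwrite("pics/side2.png",s["pixels"][100:340,120:420].repeat(2,0).repeat(2,1))
print(manip.observe()["position"].round(1),manip.observe()["wrist_force"].round(2))
E
```

```text
clock: 7.15
position: [546.3, 158.6, 244.6]
tcp_rot: [-0.001, 0.744, 0.669, -0.001]
wrist_force: [-0.2, -1.1, -0.2]
width: -0.2
clock: 7.65
position: [547.3, 155.8, 225.8]
tcp_rot: [-0.0, 0.745, 0.667, -0.0]
wrist_force: [0.2, 0.9, 0.2]
width: 0.2
((561.6737060546875, 72.1007308959961), (34.80382537841797, 25.86213493347168), 9.563315391540527) 106.76774035921453
[547.5 155.9 226.2] [0.82 0.72 0.18]
```

View pics/side2.png

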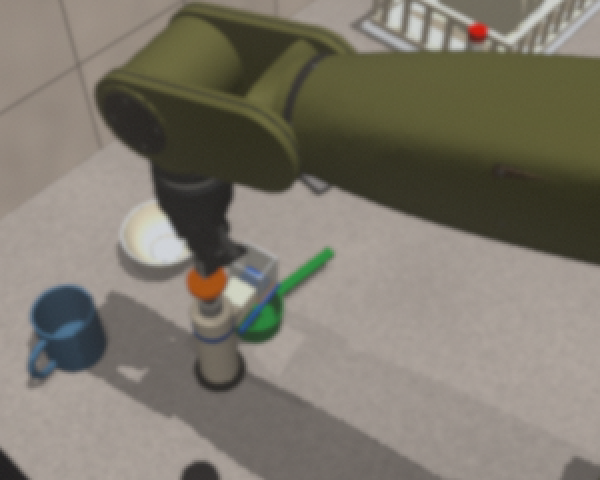

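The fingers are over the cap (207,282 in the 2× crop) and the scoop is still under the magazine. Now I'll lower slowly to find contact.

```bash
python3 -m inch '[[[0,0,-0.8],0,255],[[0,0,-1.2],0,255],[[0,0,-1.3],0,255],[[0,0,-1.3],0,255],[[0,0,-1.3],0,255]]'; python3 -m inch '[[[0,0,-0.2],0,255],[[0,0,-0.4],0,255],[[0,0,-0.4],0,255],[[0,0,-0.4],0,255]]';python3 -m inch '[[[0,0,-0.2],0,255],[[0,0,-0.4],0,255],[[0,0,-0.4],0,255],[[0,0,-0.4],0,255]]'
```

```text
clock: 8.32
position: [547.4, 156.5, 213.1]
tcp_rot: [0.0, 0.745, 0.667, 0.0]
wrist_force: [0.3, 0.5, -0.6]
width: -0.1
clock: 8.82
position: [547.4, 156.5, 209.2]
tcp_rot: [0.0, 0.745, 0.667, 0.0]
wrist_force: [-0.3, -0.5, 1.9]
width: 0.0
clock: 9.32
position: [547.4, 156.4, 205.0]
tcp_rot: [0.0, 0.745, 0.667, 0.0]
wrist_force: [0.7, 1.0, 2.4]
width: 0.0
```

```bash
python3 -m inch '[[[0,0,-0.2],0,255],[[0,0,-0.4],0,255],[[0,0,-0.6],0,255],[[0,0,-0.6],0,255],[[0,0,-0.6],0,255]]'; python3 -m inch '[[[0,0,-0.1],0,255],[[0,0,-0.2],0,255],[[0,0,-0.2],0,255],[[0,0,-0.2],0,255]]';python3 -m inch '[[[0,0,-0.1],0,255],[[0,0,-0.2],0,255],[[0,0,-0.2],0,255],[[0,0,-0.2],0,255]]'; python3 -m inch '[[[0,0,-0.1],0,255],[[0,0,-0.2],0,255],[[0,0,-0.2],0,255],[[0,0,-0.2],0,255]]'
```

```text
clock: 9.95
position: [547.4, 156.5, 199.1]
tcp_rot: [0.0, 0.745, 0.667, 0.0]
wrist_force: [0.2, -0.2, 2.2]
width: -0.0
clock: 10.45
position: [547.5, 156.5, 197.7]
tcp_rot: [0.0, 0.745, 0.667, 0.0]
wrist_force: [-0.4, -0.1, 5.7]
width: -0.1
clock: 10.95
position: [547.5, 156.5, 195.9]
tcp_rot: [0.0, 0.745, 0.667, 0.0]
wrist_force: [-0.3, -0.1, 5.9]
width: -0.1
clock: 11.45
position: [547.6, 156.5, 194.2]
tcp_rot: [0.0, 0.745, 0.667, 0.0]
wrist_force: [-1.0, 0.2, 7.6]
width: -0.0
```

```bash
python3 -m inch '[[[0,0,-0.1],0,255],[[0,0,-0.2],0,255],[[0,0,-0.2],0,255],[[0,0,-0.2],0,255]]'; python3 -m inch '[[[0,0,-0.1],0,255],[[0,0,-0.15],0,255],[[0,0,-0.15],0,255],[[0,0,-0.15],0,255]]';python3 -m inch '[[[0,0,-0.05],0,255],[[0,0,-0.05],0,255],[[0,0,-0.05],0,255]]'
```

```text
clock: 11.95
position: [547.6, 156.5, 192.4]
tcp_rot: [0.0, 0.745, 0.667, 0.001]
wrist_force: [-1.9, 0.3, 8.3]
width: -0.1
clock: 12.45
position: [547.7, 156.5, 191.1]
tcp_rot: [0.0, 0.745, 0.667, 0.001]
wrist_force: [-1.6, 0.1, 8.9]
width: -0.3
clock: 12.82
position: [547.7, 156.5, 190.7]
tcp_rot: [0.0, 0.745, 0.667, 0.001]
wrist_force: [-2.3, -0.0, 9.3]
width: 0.3
```

```bash
python3 -m inch '[[[0,0,-0.05],0,255],[[0,0,-0.1],0,255],[[0,0,-0.1],0,255]]'; python3 -m inch '[[[0,0,-0.05],0,255],[[0,0,-0.05],0,255],[[0,0,-0.05],0,255]]'
```

```text
clock: 13.2
position: [547.8, 156.6, 190.4]
tcp_rot: [0.0, 0.745, 0.667, 0.001]
wrist_force: [-3.5, -0.4, 11.8]
width: 0.1
clock: 13.58
position: [547.9, 156.6, 190.4]
tcp_rot: [0.001, 0.745, 0.667, 0.001]
wrist_force: [-4.0, -0.5, 13.8]
width: 0.2
```

At the firm stop: z no longer changes and the force has risen to 13.8 N. I'll hold for over a second, then release.

```bash
python3 -m inch '[[[0,0,0],0,255],[[0,0,0],0,255],[[0,0,0],0,255],[[0,0,0],0,255],[[0,0,0],0,255],[[0,0,0],0,255],[[0,0,0],0,255],[[0,0,0],0,255]]'; python3 -m inch '[[[0,0,0],0,255],[[0,0,0],0,255],[[0,0,0.2],0,255],[[0,0,0.4],0,255],[[0,0,0.6],0,255],[[0,0,0.8],0,255],[[0,0,1],0,255],[[0,0,1.2],0,255]]'; python3 -m inch '[[[0,0,0.4],0,255],[[0,0,0.8],0,255],[[0,0,1.4],0,255],[[0,0,3],0,255],[[0,0,5],0,255],[[0,0,6],0,255]]'; python3 -m inch '[[[0,-5,0],0,255],[[0,-11,0],0,255],[[0,-17,0],0,255],[[0,-22,0],0,255],[[0,-22,0],0,255],[[0,-22,0],0,255]]'; python3 - <<'E'
from h import *
from scipy.spatial.transform import Rotation as R
o=manip.observe();p=o["position"];M=R.from_quat(np.roll(o["tcp_rot"],-1)).as_matrix()
s=snap("wrist");A=np.eye(4);A[:3,:3]=M;A[:3,3]=p;W=A@s["T_tool_cam"]
s["R"]=W[:3,:3].T;s["t"]=-W[:3,:3].T@W[:3,3];cv2.imwrite("pics/w3.png",s["pixels"]);P=pts(s);hsv=cv2.cvtColor(s["pixels"],cv2.COLOR_BGR2HSV)
print(p)
g=(hsv[...,0]>45)&(hsv[...,0]<80)&(hsv[...,1]>120)&(P[...,2]>30)&(P[...,2]<50)&(P[...,1]<20);q=P[g];print("handle",q.min(0),np.polyfit(q[:,1],q[:,0],1))
b=(hsv[...,0]>100)&(hsv[...,0]<130)&(hsv[...,1]>150)&(P[...,1]>20)&(P[...,1]<120);q=P[b];print("tablet",len(q),np.percentile(q,[3,50,97],0).round(1) if len(q) else 0)
s=snap("side");P=pts(s);hsv=cv2.cvtColor(s["pixels"],cv2.COLOR_BGR2HSV);v,u=np.mgrid[:420,:560]
o=(hsv[...,0]>8)&(hsv[...,0]<22)&(hsv[...,1]>200)&(hsv[...,2]>120)&(np.hypot(u-224,v-241)<14)
print("cap",o.sum(),np.median(P[o],0).round(1))
cv2.imwrite("pics/side3.png",s["pixels"])
E
```

```text
clock: 14.58
position: [547.9, 156.6, 190.4]
tcp_rot: [0.001, 0.745, 0.667, 0.001]
wrist_force: [-3.9, -1.3, 12.5]
width: 0.2
clock: 15.58
position: [547.4, 156.5, 199.7]
tcp_rot: [0.0, 0.745, 0.667, 0.0]
wrist_force: [0.3, -0.2, 3.8]
width: -0.2
clock: 16.32
position: [548.0, 156.6, 262.1]
tcp_rot: [0.001, 0.745, 0.667, 0.001]
wrist_force: [0.7, 0.5, 0.2]
width: 0.1
clock: 17.08
position: [547.3, -63.4, 259.8]
tcp_rot: [-0.0, 0.745, 0.667, 0.0]
wrist_force: [-0.4, 0.5, -1.1]
width: -0.0
[547.29748097 -63.35075915 259.80266888]
handle [542.45428531 -66.82881916  37.01491951] [9.71897155e-02 5.55631596e+02]
tablet 461 [[538.4  49.4  17.7]
 [563.1  55.3  19.8]
 [580.3  62.   94.3]]
cap 230 [546.5 157.5 209.3]
```

View pics/w3.png

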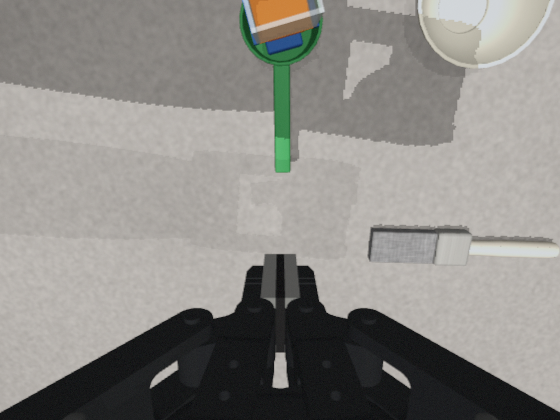

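View pics/side3.png

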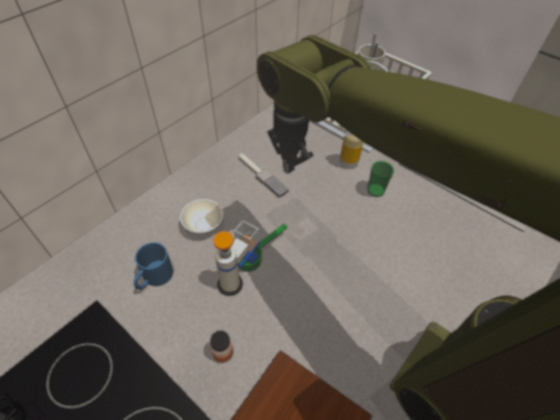

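The wrist view shows the magazine gate closed and empty (275,12). The tablet's edge is visible in the bowl (283,43), with its top at z≈19 mm, so it is lying flat on the floor. The side view shows the cap back up (224,240) at 209.3 mm, as at the start, with the other things in place.

```bash
python3 -c "
from station import manip
print(manip.sign_off())"
```

```text
the job is handed in; nothing more can be done
None
```

The job is done and handed in at about 17 s of the 64 s allowed; the hand-in reports no verdict.

**Scoop:** I gripped it by the handle, slid it under the magazine and stood it there. Worked out from its handle, the bowl centre is about (563, 73) mm. The outlet is about (563, 72) mm from the magazine rim, or (562, 72) mm from the loaded tablet. The handle readings were the same after the press, so the scoop did not shift.

**Press:** I lowered the closed fingers onto the cap in small steps.

| Point | Height of fingertips (mm) |
|---|---|
| First contact | about 209.5 |
| Soft first stop | about 198 |
| Firm second stop | 190.4 |

I held it at the stop for over a second at about 12.5–14 N, below the 24 N limit, then released it slowly. A small sideways force of up to 4 N showed on the wrist at the stop.

**Last checks:**
- **Cap:** it is back at 209.3 mm, the same as before the press.
- **Tablet:** it lies flat in the bowl with its top at about 19 mm. The magazine hid part of it, so I saw only its near side.
- **Bystanders:** those in view looked undisturbed in the final side view. I judged this by eye and did not re-measure them. The arm partly hid the soap bottle.
- **Robot:** it was clear of everything at hand-in.

No check failed or disagreed.

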